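# Open the pill reminder gently and step its week drum to today's dose

## Robot

A 6-joint arm with a two-finger parallel gripper is mounted at the origin on a cart in front of the work surface, level with it; the furniture and walls round the work are solid. World frame = base frame: x ahead of the robot, y to its left, z up, the work surface at z = 0. Lengths are in m, angles in rad, forces in N, time in s.
With the tool pointing down it reaches from about 0.275 to 1 m from the base axis. Payload 8.4 kg.
Tool frame: the origin (TCP) lies midway between the tips of the shut fingers; the grasp point (between the pads) lies 19 mm behind it; z points along the fingers, y is the line along which they close (so a half turn about z gives the same grasp; the last joint's range is limited). The gripper opens to 85 mm and grips with 20 to 120 N. Pads are 22 mm wide; open, the fingers measure 114 mm over their backs; the gripper's body (76 mm by 85 mm) begins 54 mm behind the grasp point. The pads swing forward as they close: fully open they stand 13 mm farther back than shut.
Start: joints at [1.234, 0.353, 1.633, -0, 1.155, -0.002], TCP at [0.205, 0.59, 0.231] pointing down, gripper open.
Joint ranges: [-2.63, 2.63], [-0.92, 2.1], [0.06, 2.66], [-1.3, 4.44], [0, 2.69], [-3.02, 3.02]. Speed limits (rad/s): [2.22, 2.22, 2.79, 3.14, 3.14, 3.14].

## Interface

Orientations are given as a unit quaternion [x, y, z, w].
In Python, from station import env gives the robot as it stands. Calls block until the motion is done:
- env.move_ptp(position, orientation): joint-space move of the TCP to a pose.
- env.line_to(position, attitude=None, v=0.15): straight line of the TCP; attitude=None keeps the orientation; v is the mean speed in m/s.
- env.move_joints(angles): joint-space move.
- env.open() and env.grab(): open the fingers fully, or close them until they stop; the grip force is fixed at half the most.
- env.sleep(seconds).
- env.solve_ik(position, orientation): joint angles nearest the present ones, or None.
- env.read_state(): the state.
- env.read_camera(name): name is "scene" or "top" or "wrist"; returns a dict with "img" (400x640x3 uint8, red, green, blue), "camera_matrix" (3x3 intrinsics, pixels), "k1" (the pictures are not rectified: a ray, as slopes to the right and down, at radius r is drawn at 1 + k1 r^2 times it, then the intrinsics apply), "world_to_cam" (4x4, takes a point from world to camera coordinates); the wrist camera has in their place "mount" (4x4, takes a point from camera to tool coordinates, whose origin is the TCP and whose axes are the flange's). Camera axes: x right, y down, z forward; pixel columns grow to the right and rows downward; lengths in m; the calibration is good to about 2 mm. A picture is of the moment at which its call begins: read the wrist's pose just before it. There is no depth.
A pose or a line that the arm cannot do raises env.IKError and nothing moves.
- env.job_done(): hands the job in; it is judged then, once.
The state is a dict: "time_s": time; "joint_positions": joint angles; "dq": joint speeds; "effort": joint torques, N m; "ee_pos": TCP position; "tcp_rot": TCP orientation; "wrist_force": force on the tool from outside, world axes, zero at the start; "ft_torque": the same for the moment, N m; "gripper_width": opening from 0.0 (shut) to 1.0 (fully open); "gripper_force": force on a finger pad.
Only numpy, scipy, OpenCV 4.12 (cv2) and the standard library are available. Lean on these libraries where they do the work, as an engineer would, in place of code of your own. Each camera call takes 0.05 s, during which the arm holds its last target. There are 200 camera calls.

## Task

On the white pill reminder, press the catch button at the front while keeping the spring lid steady, so that the lid comes up slowly instead of flying up, and let it open fully. Then press the step button as often as needed, each time fully down and fully released, until the drum's one pocket with a tablet in it stands at the black index bar, and leave the lid open. Turn the drum only with the button, never by touching the drum, and leave the cup and the round pot beside the reminder where they stand.

Things in the scene. Friction and masses are not known exactly. Their poses are not given: they have to be found in the camera images.
- reminder: pill reminder: white case fixed to the worktop, 98 deep (x), 170 wide (y), deck 34 mm high, with a 56 mm high catch housing mid-front out to x -80 mm. Origin: centre of its underside; x runs from its front to the hinge side (away from the robot at yaw 0), y to the left. Under the lid: week drum with axis at x +4, y +34 mm, step button at x -6, y -48 mm
- catch_top (a point): centre of the top of the catch button: white key, 18 (x) by 34 mm (y), at the case's front, x -67, y 0 mm, 69 mm above the worktop, 12.5 mm above the shut lid's top. Even fully down it is 4 mm above that top, so two fingertips at one height, 30 to 60 mm apart along the case's x, can press it and stand over the lid together
- catch_button (a joint): travel of the catch button straight down (m): 0 up, 0.008 fully down, which takes about 2 N; the lid is freed after 6 to 7 mm; it springs back when released
- lid (a joint): angle of the lid (rad): 0 shut, 1.9 fully open, leaning back. A spring lifts it (about 1 N at the front edge): once the catch is pressed it flies open in about 0.15 s unless a fingertip above it, 30 to 60 mm in front of the hinge, holds it back. Raise that fingertip straight up slowly and the lid follows; past about 0.9 rad it slips off, opens fully by itself and stays open
- lid_hinge (a point): middle of the lid's hinge line, which runs along the case's y at x +47 mm, 55 mm above the worktop
- lid_front (a point): middle of the front edge of the lid, on its top face. Clear lid 94 mm deep, 166 mm wide, top 56.5 mm above the worktop when shut, over drum and step button; the front edge rises, the hinge is at the rear
- step_button_top (a point): centre of the top of the step button: round, white, 24 mm across, top 50 mm above the worktop, reachable only with the lid open; moves with the button
- step_button (a joint): travel of the step button straight down (m): 0 up, 0.012 at its hard stop; 1 to 3 N when pressed slowly; springs back. On the way down a ratchet turns the drum: each full press brings the next pocket to the index bar (the first may be less than a whole step). After a short press the next one completes the step. Press slowly, about 30 mm/s, or the drum overruns
- full_pocket (a point): centre of the one pocket with a tablet in it (white, 14 mm long), on the drum's top face, 22 mm from the drum's axis. Moves with the drum
- week_drum: grey disc, 72 mm across, 6 mm thick, with seven even round black 16 mm pockets on top, numbered by 1 to 7 small raised pips at the rim; six pockets are empty. Origin on its axis, on its top face, 42 mm above the worktop. Presses turn it counter-clockwise seen from above, 51.4 degrees each
- index_mark (a point): where the middle of a pocket lies when it stands at the index bar: x -18, y +34 mm on the case, 42 mm above the worktop. The bar, black, 11 by 3.5 mm, lies on the deck in front (-x) of the drum and points at its axis
- tea_cup: white cup, 97 mm high, 78 mm across, with a handle; stands loose to the right (-y) of the reminder. Origin at its underside
- white_pot: flat round white pot, 90 mm across, 32 mm high; stands loose to the left (+y) of the reminder. Origin at the centre of its underside

How it is judged:
By the outcome, as a careful person would: the job done as asked, in the order asked, and still so for the second after the job is handed in, with the robot touching nothing.
It also fails if it takes over 61 s, if anything falls off the work surface, if the arm or the gripper's body presses on something with over 40 N, if the wrist force passes 120 N, or if a joint passes its speed limit or range.

## Working session

There is one attempt and no reset: what is moved stays moved. The work goes in short steps, each a Python script; the robot and the scene stay as the last script left them, time stands still between calls to the robot, and variables do not carry over. Pictures are saved under pics/ and viewed, at most 10 in all, crops included, and the job is handed in when it is done.

```bash
mkdir -p pics; ls
python3 - <<'E'
from station import env
import cv2,numpy as np
for n in ("scene","top"):
    c=env.read_camera(n); cv2.imwrite(f"pics/{n}0.png",c["img"][:,:,::-1])
    print(n,c["camera_matrix"],c["k1"],c["world_to_cam"])
print(env.read_state())
E
```

```text
pics
station.py
scene [[365.83702977   0.         321.76016958]
 [  0.         365.83702977 196.94923225]
 [  0.           0.           1.        ]] -0.048615471626282915 [[ 0.91270984 -0.4085964   0.00312026 -0.47058289]
 [-0.18695738 -0.42438528 -0.88597069  0.17833298]
 [ 0.36332862  0.80805081 -0.46373073  0.68596959]
 [ 0.          0.          0.          1.        ]]
top [[434.40127716   0.         317.38324462]
 [  0.         434.40127716 202.28869858]
 [  0.           0.           1.        ]] -0.07974828389048848 [[ 0.01475077 -0.99987264 -0.00609171  0.02181998]
 [-0.99619549 -0.01417265 -0.08598656  0.51208298]
 [ 0.08588927  0.0073369  -0.99627767  0.88987132]
 [ 0.          0.          0.          1.        ]]
{'time_s': 0.1, 'joint_positions': array([ 1.23360125e+00,  3.53611389e-01,  1.63406327e+00,  1.07803849e-05,
        1.15519571e+00, -2.39769252e-03]), 'dq': array([ 0.00073543, -0.00074004, -0.00152174, -0.00043613, -0.00217825,
        0.00060847]), 'effort': array([-1.39522754e-04, -6.06360555e+01, -3.42822647e+01,  7.71687201e-05,
        3.96423857e-03, -8.96637601e-06]), 'ee_pos': array([0.20521427, 0.58989375, 0.23061495]), 'tcp_rot': array([ 1.66620084e-01,  9.86020963e-01, -6.28834381e-04, -1.12813789e-04]), 'wrist_force': array([-0.02459778,  0.81832323, -0.51119334]), 'ft_torque': array([-0.02492287,  0.00069084, -0.02580578]), 'gripper_force': 0.0, 'gripper_width': 0.9995770535292289}
```

View pics/top0.png

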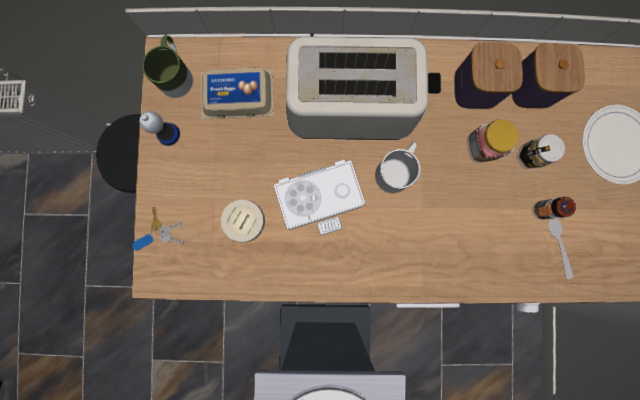

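View pics/scene0.png

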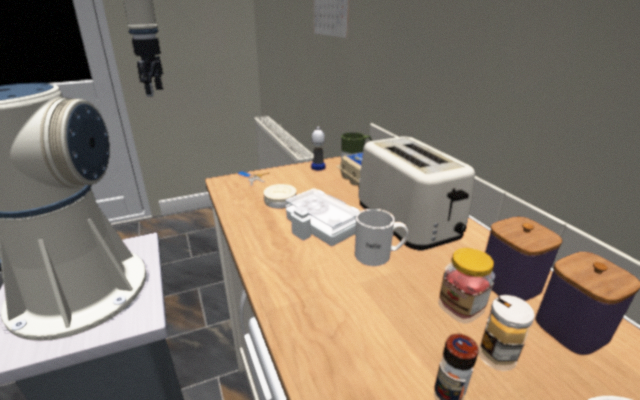

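The top view shows the reminder at about (320,193) px with its catch at (330,226), hinge ears toward the toaster, drum at (302,198) and step button at (342,190). The pot is at (242,221) and the cup at (400,168). The scene view shows the same layout, with nothing above the case. Next I'll get a coarse pose from the top view, then a close wrist picture.

```bash
cat > h.py <<'E'
from station import env
import cv2,numpy as np
from scipy.spatial.transform import Rotation as R
def cam(name):
    s=env.read_state(); c=env.read_camera(name)
    if name=="wrist":
        T=np.eye(4); T[:3,:3]=R.from_quat(s["tcp_rot"]).as_matrix(); T[:3,3]=s["ee_pos"]
        c["c2w"]=T@c["mount"]
    else: c["c2w"]=np.linalg.inv(c["world_to_cam"])
    return c
def cast(c,px,z):
    "pixels -> world points on the plane at height z"
    p=np.array(px,float).reshape(-1,1,2)
    n=cv2.undistortPoints(p,c["camera_matrix"],np.array([c["k1"],0,0,0.]))[:,0]
    d=np.c_[n,np.ones(len(n))]@c["c2w"][:3,:3].T; o=c["c2w"][:3,3]
    return (o+d*((z-o[2])/d[:,2])[:,None])
def down(yaw):
    "tool down, tool y axis at angle yaw from world x"
    y=np.array([np.cos(yaw),np.sin(yaw),0]); z=np.array([0,0,-1.]); x=np.cross(y,z)
    return R.from_matrix(np.c_[x,y,z]).as_quat()
def pose2w(P,p):
    "P=(x,y,yaw) case pose, p case point"
    c,s=np.cos(P[2]),np.sin(P[2])
    return np.array([P[0]+c*p[0]-s*p[1],P[1]+s*p[0]+c*p[1],p[2]])
E
python3 - <<'E'
from h import *
c=cam("top")
drum,step,catch=cast(c,[[302,198]],.042)[0],cast(c,[[342.5,190.5]],.05)[0],cast(c,[[330,226]],.069)[0]
print(drum,step,catch)
# case -> world by drum/step
A=np.array([[.004,.034],[-.006,-.048],[-.067,0]]);B=np.array([drum,step,catch])[:,:2]
a,b=A-A.mean(0),B-B.mean(0)
yaw=np.arctan2((a[:,0]*b[:,1]-a[:,1]*b[:,0]).sum(),(a*b).sum())
m=R.from_euler('z',yaw).as_matrix()[:2,:2]; t=B.mean(0)-m@A.mean(0); print(t,yaw,(A@m.T+t-B))
print(env.read_camera("wrist")["mount"])
for q in (down(yaw+np.pi/2),down(yaw-np.pi/2)): print(env.solve_ik([t[0]-.03,t[1],.3],q))
E
```

```text
[0.51839869 0.06084541 0.042     ] [ 0.5341713  -0.02183957  0.05      ] [0.46086147 0.00319131 0.069     ]
[0.52474299 0.02590098] 0.32839123001098763 [[-0.00083515 -0.00147123]
 [ 0.0003733   0.00037043]
 [ 0.00046184  0.00110079]]
[[ 2.19052702e-04 -9.59200114e-01 -2.82727948e-01  7.07812877e-02]
 [ 9.99999872e-01  8.14083225e-05  4.98591676e-04  1.06787758e-04]
 [-4.55232784e-04 -2.82728021e-01  9.59200010e-01 -1.42326608e-01]
 [ 0.00000000e+00  0.00000000e+00  0.00000000e+00  1.00000000e+00]]
[ 4.92769111e-02  8.39815754e-02  1.82100880e+00 -4.44089210e-16
  1.23660228e+00 -1.84991065e+00]
[ 4.92769111e-02  8.39815754e-02  1.82100880e+00 -4.44089210e-16
  1.23660228e+00  1.29168201e+00]
```

Run:
```python
from h import *
P=(.5247,.0259,.328)
p=pose2w(P,(-.02,0,.23)); env.move_ptp(p,down(P[2]+np.pi/2)); env.sleep(.3)
c=cam("wrist"); cv2.imwrite("pics/w1.png",c["img"][:,:,::-1]); print(env.read_state()["ee_pos"],p,env.read_state()["time_s"])
print(c["camera_matrix"],c["k1"])
np.savez("w1.npz",**{k:v for k,v in c.items()})
```

```text
[0.50579133 0.01970617 0.22997675] [0.50576623 0.01945699 0.23      ] 2.85
[[301.35601753   0.         315.57189281]
 [  0.         301.35601753 201.32156985]
 [  0.           0.           1.        ]] 0.00105880285452899
```

View pics/w1.png

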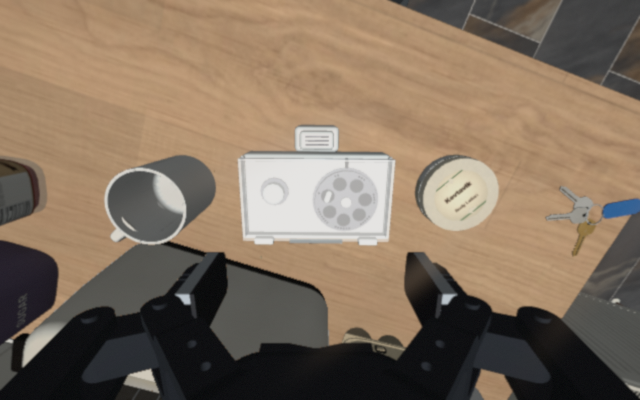

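The wrist view shows the catch key at about (317,137), step button (272,190), drum centre (346,199) and black bar (347,162). There is a white thing in the pocket at (328,197), and the cup is on the left and the pot on the right. Now I'll refine the pose from this view.

Run:
```python
from h import *
c=dict(np.load("w1.npz"))
im=c["img"]; big=cv2.resize(im[110:260,225:405],None,fx=4.4,fy=4.0,interpolation=cv2.INTER_CUBIC)
cv2.imwrite("pics/w1c.png",big[:,:,::-1])
hsv=cv2.cvtColor(im,cv2.COLOR_RGB2HSV)
m=((hsv[...,1]<30)&(hsv[...,2]>100)).astype(np.uint8)*255
m[:115]=0;m[255:]=0;m[:,:228]=0;m[:,405:]=0
for k in cv2.findContours(m,cv2.RETR_EXTERNAL,cv2.CHAIN_APPROX_SIMPLE)[0]:
    if cv2.contourArea(k)>300: print(cv2.boundingRect(k),cv2.minAreaRect(k))
A=np.array([[.004,.034],[-.006,-.048],[-.067,0]])
B=np.array([cast(c,[[346,199]],.042)[0],cast(c,[[272.5,189.5]],.05)[0],cast(c,[[317.5,136]],.069)[0]])[:,:2]
a,b=A-A.mean(0),B-B.mean(0)
yaw=np.arctan2((a[:,0]*b[:,1]-a[:,1]*b[:,0]).sum(),(a*b).sum())
M=R.from_euler('z',yaw).as_matrix()[:2,:2]; t=B.mean(0)-M@A.mean(0); print(t,yaw,(A@M.T+t-B))
```

```text
(238, 125, 157, 120) ((315.7899475097656, 184.34893798828125), (156.06008911132812, 118.4656753540039), 0.5509039759635925)
[0.52320442 0.025582  ] 0.29928976977357014 [[-0.0002209  -0.00057091]
 [ 0.00035096  0.0001577 ]
 [-0.00013006  0.00041321]]
```

View pics/w1c.png

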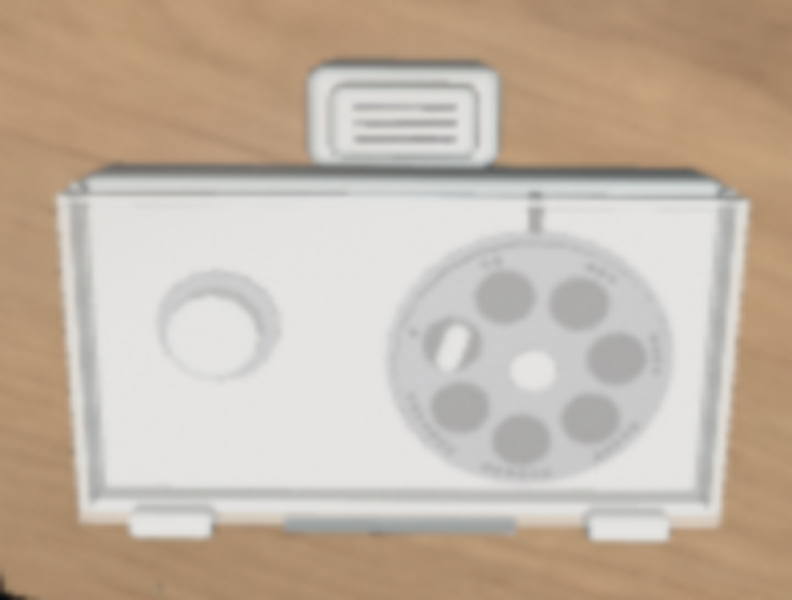

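The crop shows the key (inner rectangle) centred at (404,122), the step button top at (213,337), the drum at (531,356) and the bar at (536,212). The tablet lies in the one-pip pocket at (453,346), left of the bar. I'll refine the pose and count the presses.

Run:
```python
from h import *
c=dict(np.load("w1.npz")); px=lambda u,v:[[225+u/4.4,110+v/4.0]]
A=np.array([[.004,.034],[-.006,-.048],[-.067,0]])
B=np.array([cast(c,px(531,356),.042)[0],cast(c,px(213,337),.05)[0],cast(c,px(404,122),.069)[0]])[:,:2]
a,b=A-A.mean(0),B-B.mean(0)
yaw=np.arctan2((a[:,0]*b[:,1]-a[:,1]*b[:,0]).sum(),(a*b).sum())
M=R.from_euler('z',yaw).as_matrix()[:2,:2]; t=B.mean(0)-M@A.mean(0); print(t,yaw,(A@M.T+t-B))
for u,v in [(453,346),(504,298),(579,304),(616,358),(590,418),(521,440),(460,408),(536,212)]:
    d=M.T@(cast(c,px(u,v),.042)[0][:2]-t)-[.004,.034]; print(u,np.hypot(*d),np.degrees(np.arctan2(d[1],d[0])-np.pi)%360)
P=(*t,yaw)
# candidate press poses
for sgn in (1,-1):
  for flip in (0,np.pi):
    th=sgn*np.radians(49); 
    q=down(yaw+th+flip); mid=pose2w(P,(-.067+.0995/2*np.cos(th),-.006*sgn+.0995/2*np.sin(th),.1))
    print(sgn,flip,mid,env.solve_ik(mid,q))
```

```text
[0.52586366 0.02735535] 0.3383762949344833 [[ 1.01032287e-03  1.27772441e-03]
 [-1.17850338e-05 -1.99292130e-04]
 [-9.98537835e-04 -1.07843228e-03]]
453 0.02156881637029797 77.87539234835202
504 0.020103007443715504 23.71418566815538
579 0.01989168216443039 325.9837890361596
616 0.021184758009965797 271.54502212242585
590 0.023006704154918935 220.69534132126049
521 0.0242238524105857 172.78753512123478
460 0.02381055517440427 126.20402697410952
536 0.04262426531834955 0.5216909401013936
1 0 [0.48297889 0.04570693 0.1       ] [ 9.12625411e-02  3.17198485e-01  2.03954962e+00 -4.44089210e-16
  7.84844547e-01 -1.10232509e+00]
1 3.141592653589793 [0.48297889 0.04570693 0.1       ] [ 9.12625411e-02  3.17198485e-01  2.03954962e+00 -4.44089210e-16
  7.84844547e-01  2.03926757e+00]
-1 0 [ 0.50392319 -0.01380894  0.1       ] [-3.03715489e-02  3.41922256e-01  2.00020047e+00 -4.44089210e-16
  7.99469927e-01  4.86463490e-01]
-1 3.141592653589793 [ 0.50392319 -0.01380894  0.1       ] [-3.03715489e-02  3.41922256e-01  2.00020047e+00 -4.44089210e-16
  7.99469927e-01 -2.65512916e+00]
```

Run:
```python
from h import *
c=dict(np.load("w1.npz")); px=lambda u,v:[225+u/4.4,110+v/4.0]
w=cast(c,[px(62,197),px(746,200),px(313,85+37),px(495,85+37),px(404,122)],.0565)
d=w[0]-w[1]; print("front edge",np.hypot(*d[:2]),np.arctan2(-d[0],d[1]),-np.arctan2(d[0],-d[1])); print((w[0]+w[1])/2)
r=cast(c,[px(80,522),px(722,522)],.0565); d=r[1]-r[0]; print(np.hypot(*d[:2]),np.arctan2(-d[0],d[1]),(r[0]+r[1])/2)
print(cast(c,[px(404,122)],.069))
for P in [(.5259,.0274,.338),(.5232,.0256,.30)]: print(pose2w(P,(-.047,0,0)),pose2w(P,(-.067,0,0)))
```

```text
front edge 0.16318416595014626 -2.8176800315762347 -0.3239126220135586
[0.48336702 0.01302665 0.0565    ]
0.16576936120082592 0.3287206293449596 [0.57070238 0.0420853  0.0565    ]
[[0.46366144 0.00619274 0.069     ]]
[0.48155927 0.01181476 0.        ] [0.46269088 0.00518274 0.        ]
[0.47829919 0.01171055 0.        ] [0.45919246 0.00580015 0.        ]
```

```bash
cat >> h.py <<'E'
P=(.5265,.0275,.328)
E
python3 - <<'E'
from h import *
th=np.radians(42); q=down(P[2]+th)
m=lambda z: pose2w(P,(-.0287,.0238,z))
env.move_ptp(m(.12),q); env.line_to(m(.062),v=.08); env.sleep(.3)
f0=np.mean([(env.sleep(.02),env.read_state()["wrist_force"])[1] for _ in range(5)],0); print(f0)
z=.059
while z>.0455:
    env.line_to(m(z),v=.02); f=env.read_state()["wrist_force"]-f0
    print(round(z,4),env.read_state()["ee_pos"][2].round(4),f.round(2))
    if f[2]>7: break
    z-=.001
c=cam("wrist"); cv2.imwrite("pics/p1.png",c["img"][:,:,::-1])
print(env.read_state()["time_s"])
E
```

```text
[ 0.16021419 -0.12271711 -0.27165974]
0.059 0.0588 [ 0.47 -0.14 -0.19]
0.058 0.0579 [-1.18  0.89  0.39]
0.057 0.0569 [ 0.02 -0.03  0.1 ]
0.056 0.0559 [0.5  0.84 0.97]
0.055 0.055 [0.29 0.23 2.62]
0.054 0.054 [-0.69 -0.06  1.04]
0.053 0.0529 [0.52 0.39 0.07]
0.052 0.0519 [0.62 0.38 0.85]
0.051 0.0509 [ 1.23 -0.11  0.52]
0.05 0.0499 [ 0.6  -0.72  0.55]
0.049 0.049 [-0.47  0.18  2.68]
0.048 0.048 [-0.44  0.23  3.33]
0.047 0.0476 [-3.69  0.56 12.99]
8.3083
```

View pics/p1.png

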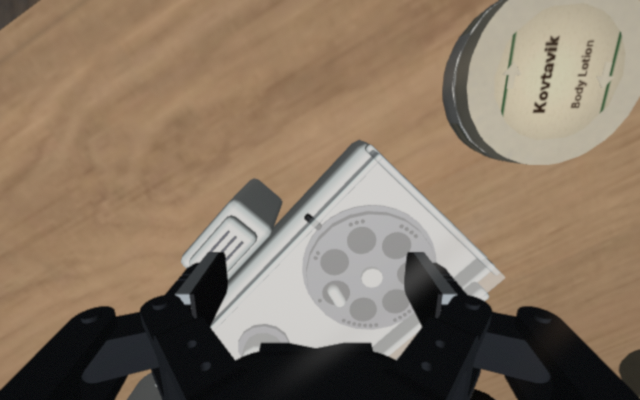

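The picture shows the left finger on the catch, which is fully down by the force, and the right finger over the lid beyond the drum. Now I'll raise slowly.

Run:
```python
from h import *
m=lambda z: pose2w(P,(-.0287,.0238,z))
for z in np.arange(.06,.2,.012):
    env.line_to(m(z),v=.025); s=env.read_state(); print(z.round(3),s["wrist_force"].round(1),round(s["time_s"],1))
env.sleep(.5)
env.grab()
p=pose2w(P,(-.02,0,.23)); env.move_ptp(p,down(P[2]+np.pi/2)); env.sleep(.2)
c=cam("wrist"); cv2.imwrite("pics/o1.png",c["img"][:,:,::-1]); np.savez("o1.npz",**c); print(env.read_state()["time_s"],env.read_state()["gripper_width"])
```

```text
0.06 [0.9 0.7 1. ] 9.0
0.072 [1.1 0.3 1.3] 9.6
0.084 [ 0.5  0.6 -0.1] 10.2
0.096 [-0.4 -1.   1.3] 10.9
0.108 [ 0.2 -0.   0.4] 11.5
0.12 [ 0.1 -0.6 -0.1] 12.1
0.132 [ 0.7  0.1 -0.3] 12.8
0.144 [0.7 0.6 0.9] 13.4
0.156 [-0.5  0.4 -0.4] 14.0
0.168 [-0.9  0.4  0.1] 14.7
0.18 [ 0.   0.3 -0.1] 15.3
0.192 [-0.5  0.4  0.2] 15.9
18.3083 0.0007529669499681127
```

View pics/o1.png

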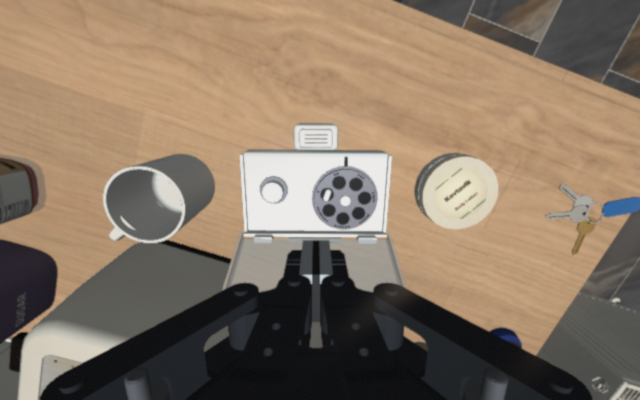

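The lid stands fully open and leans back. The drum is in view with the tablet at (327,196) and the bar at (347,161), and the cup and pot have not moved. Now one press, with the hard stop found by force.

```bash
cat >> h.py <<'E'
b=lambda z: pose2w(P,(-.006,-.048,z))
def press(log=False):
    env.line_to(b(.053),v=.05); env.sleep(.15)
    f0=env.read_state()["wrist_force"][2]
    env.line_to(b(.040),v=.018)
    for z in np.arange(.0395,.0355,-.0005):
        env.line_to(b(z),v=.018); env.sleep(.03); f=env.read_state()["wrist_force"][2]-f0
        if log: print(z.round(4),round(f,2))
        if f>9: break
    env.sleep(.1); env.line_to(b(.054),v=.03); env.sleep(.15)
    print("stop",z.round(4),round(f,1),round(env.read_state()["time_s"],1))
def angle(c):
    "tablet angle from the bar, CCW seen from above, case frame: white blob within the drum's dark pocket ring"
    im=c["img"]; g=im.min(2)
    H,W=g.shape; best=[]
    # rectify the drum face, 0.2 mm per pixel, in the case frame
    N=200; u=(np.arange(N)-N/2)*.0004
    X,Y=np.meshgrid(u,u,indexing="ij")
    D=pose2w(P,(.004,.034,.042)); cc,s=np.cos(P[2]),np.sin(P[2])
    w=np.stack([D[0]+cc*X-s*Y,D[1]+s*X+cc*Y,np.full_like(X,.042)],-1).reshape(-1,3)
    w2c=np.linalg.inv(c["c2w"])
    px=cv2.projectPoints(w,cv2.Rodrigues(w2c[:3,:3])[0],w2c[:3,3],c["camera_matrix"],np.array([c["k1"],0,0,0.]))[0].reshape(N,N,2).astype(np.float32)
    return cv2.remap(im,px[...,0],px[...,1],cv2.INTER_CUBIC)[::-1,::-1]   # up=+x, left=+y
E
python3 - <<'E'
from h import *
q=down(P[2]+np.pi/2)
c0=dict(np.load("o1.npz"))
env.move_ptp(b(.10),q); press(True)
env.line_to(b(.10),v=.1); env.move_ptp(pose2w(P,(-.02,0,.20)),q); env.sleep(.15); c=cam("wrist"); np.savez("o2.npz",**c)
cv2.imwrite("pics/d1.png",np.hstack([cv2.resize(angle(k),(390,390)) for k in (c0,c)])[:,:,::-1]); print(env.read_state()["time_s"])
E
```

```text
0.0395 2.24
0.039 0.63
0.0385 2.1
0.038 4.85
0.0375 9.76
stop 0.0375 9.8 23.4
24.7417
```

View pics/d1.png

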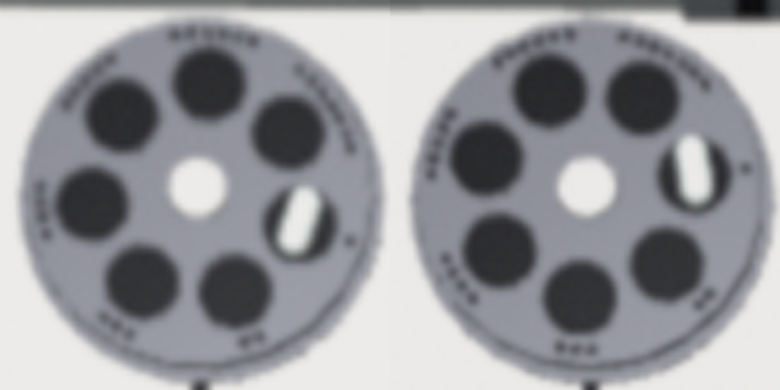

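Left is before and right is after, with the bar at the bottom. The drum turned about 27°, so pocket 3 is now near the bar at (580,298) and about 4° short. The tablet's pocket at (694,174) needs five more presses. The next one will go deeper, then I'll measure the angles numerically.

```bash
sed -i 's/f>9/f>22/; s/env.sleep(.1); env.line_to(b(.054)/env.sleep(.2); env.line_to(b(.054)/' h.py
cat >> h.py <<'E'
def pockets(c):
    r=angle(c); n=r.shape[0]; g=cv2.resize(r.min(2),None,fx=4,fy=4,interpolation=cv2.INTER_CUBIC)
    yy,xx=np.mgrid[:4*n,:4*n]; 
    m=((g<95)&(np.hypot(xx-2*n,yy-2*n)<330)).astype(np.uint8)*255
    m=cv2.morphologyEx(m,cv2.MORPH_OPEN,np.ones((15,15)))
    cs=[cv2.minEnclosingCircle(k) for k in cv2.findContours(m,cv2.RETR_EXTERNAL,cv2.CHAIN_APPROX_NONE)[0] if cv2.contourArea(k)>3000]
    p=np.array([k[0] for k in cs if 60<k[1]<105]); (x,y),_=cv2.minEnclosingCircle(p.astype(np.float32))
    # 7-fold phase relative to the bar (image down), CCW positive
    ctr=p.mean(0) if len(p)==7 else np.array([x,y])
    a=np.arctan2(-(p[:,1]-ctr[1]),p[:,0]-ctr[0])+np.pi/2
    ph=np.angle(np.exp(7j*a).mean())/7
    w=((g>200)&(np.hypot(xx-ctr[0],yy-ctr[1])<280)&(np.hypot(xx-ctr[0],yy-ctr[1])>130)).astype(np.uint8)
    t=np.array(np.nonzero(w)).mean(1)[::-1]
    return len(p),np.degrees(ph).round(1),np.degrees(np.arctan2(-(t[1]-ctr[1]),t[0]-ctr[0])+np.pi/2).round(1)
E
python3 - <<'E'
from h import *
q=down(P[2]+np.pi/2)
for n in ("o1","o2"): print(n,pockets(dict(np.load(n+".npz"))))
env.move_ptp(b(.07),q); press(True)
env.line_to(b(.10),v=.15); env.move_ptp(pose2w(P,(-.02,0,.20)),q); env.sleep(.15); c=cam("wrist"); np.savez("o3.npz",**c)
print(pockets(c),env.read_state()["time_s"])
E
```

```text
o1 (6, np.float64(19.9), np.float64(74.2))
o2 (6, np.float64(-4.6), np.float64(102.3))
0.0395 2.46
0.039 1.24
0.0385 3.09
0.038 4.53
0.0375 9.95
0.037 16.15
0.0365 21.17
0.036 27.63
stop 0.036 27.6 30.2
(7, np.float64(-5.0), np.float64(152.8)) 31.425
```

```bash
sed -i 's/f>22/f>14/; s/np.arange(.0395/np.arange(.0385/' h.py
python3 - <<'E'
from h import *
q=down(P[2]+np.pi/2)
env.move_ptp(b(.07),q)
for i in range(4): press()
env.line_to(b(.10),v=.15); env.move_ptp(pose2w(P,(-.02,0,.20)),q); env.sleep(.15); c=cam("wrist"); np.savez("o4.npz",**c)
cv2.imwrite("pics/d4.png",np.hstack([cv2.resize(angle(c),(400,400)),cv2.resize(c["img"],(400,400))])[:,:,::-1])
print(env.read_state()["time_s"]); print(pockets(c))
E
```

```text
stop 0.0365 19.7 36.1
stop 0.037 14.3 39.5
stop 0.037 15.4 43.0
stop 0.037 14.9 46.5
47.6667
(7, np.float64(-6.6), np.float64(-8.7))
```

View pics/d4.png

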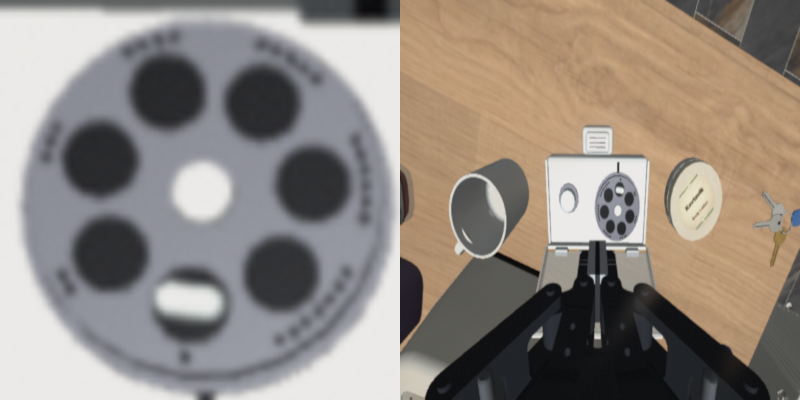

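The rectified view shows the tablet pocket at (191,303), standing at the bar at (206,397). The full view shows the lid open, the button released, and the cup and pot in place. The arm is clear, so I'll hand in.

```bash
python3 -c "
from h import *
print(env.job_done(),env.read_state()['time_s'])"
```

```text
the job is handed in; nothing more can be done
the job is handed in; nothing more can be done
```

I handed the job in with the lid fully open after a slow raise, and after six full presses the tablet pocket stands at the index bar. By my measurement it is about 6° (roughly 2 mm) short of dead centre, the cup and pot have not moved, and the clock read about 48 s.

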